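# Take the bayonet lens off the bench camera

### The job

Take the lens off the inspection camera that lies on its back on the bench: first press the lens release button fully in, then turn the lens anticlockwise (seen from above) nearly a quarter turn until it meets its stop, lift it straight off and stand it upright, mount end down, in the middle of the shallow round lens rest, letting go only once it stands there. Feel your way gently: do not force the button, the lens in its mount or the lens in the rest, and leave the other things on the bench where they are.

Things in the scene. Friction and masses are not known exactly. Their poses are not given: they have to be found in the camera images.
- camera: Inspection camera lying on its back, bolted to the bench: black body 84 x 122 mm, 40 mm high, on a plate 96 x 136 x 5 mm. Origin: centre of the underside, on the bench; z up. Lens mount axis at x 0, y +18 mm; release button at x 0, y -47 mm. The robot may push on it or its button with at most 25 N.
- mount (a point): Centre of the mount's upper face, 53 mm above the bench, axes as the camera's. Metal ring, 64 mm outside; its inner flange (36.6 mm bore, 4 mm thick) holds the two lens lugs down except at two gaps, roughly along the camera's +x and -x. A spring lifts the lens with 4 to 5 N: turning rubs; at the gaps it pushes the lens up 3.5 mm. Sideways play 1.8 mm. The mount bears at most 45 N from the lens.
- release_top (a point): Centre of the top of the release button: round metal button, 18 mm diameter, on the camera 65 mm beside the lens axis, top 56 mm above the bench when out. It sinks 7 mm straight down to a hard stop (top then 3 mm above its 28 mm wide collar). It takes about 5 N to move and stays in by itself when let go.
- release (a joint): Travel of the release button in m: 0 out (lens locked), 0.007 fully in. The locking pin clears the lens lug beyond 0.004; 0.005 counts as pressed. Turning the lens before that drives its lug against the pin. At the turning stop 0.12 N m of twist beyond the rubbing (under 0.1 N m) is contact enough; 0.35 N m brings the 45 N that the mount bears.
- lens_grip (a point): Lens: black upright cylinder, 52 mm diameter, ribbed, 59 mm tall, 0.11 to 0.18 kg. The point is on its axis 35 mm above its foot (80 mm above the bench when mounted; lens top then at 104 mm, cylinder's lower edge at 54.5 mm). z: its axis, x: line of its two lugs. Locked, x stands 80 degrees (1.40 rad) clockwise of the camera's x.
- lens: The same lens; origin at the centre of its foot (33 mm spigot, 9.5 mm long, two lugs reaching 23.5 mm from the axis), axes as lens_grip. Turned anticlockwise it meets a firm stop after 70 to 86 degrees (1.22 to 1.5 rad; it differs from camera to camera and must be felt). It comes out at the stop or up to 5 degrees before it, no earlier; 8 mm above its mounted height it is clear.
- rest_floor (a point): Centre of the inner floor of the lens rest, 5 mm above the bench: a shallow round grey dish fixed to the bench, 74 mm outside and 66 mm inside diameter, rim 14 mm above the bench, with a black pad. The lens standing in it has lens_grip 35 mm above this point.
- lens_rest: The same lens rest as a body; origin at the centre of its underside. It may be loaded with at most 40 N when the lens is set down.
- tip_cleaner: Bystander: round orange tin of brass wool, 59 mm wide, 36 mm high. It stands far to the other side of the camera from the lens rest.
- etape_roll: Bystander: black roll of tape lying flat, 62 mm wide.
- driver_hex_blue: Bystander: thin screwdriver lying behind the camera, 163 mm long.
- flush_cutters: Bystander: small cutters lying on the right, 114 mm long.
- spare_motor_1: Bystander: small brushless motor, 29 x 67 x 33 mm.
- board_1: Bystander: electronic board, 38 x 38 mm.
- plug_3: Bystander: battery connector, 50 x 16 mm.

How it is judged:
By the outcome, as a careful person would: the job done as asked, in the order asked, and still so for the second after the job is handed in, with the robot touching nothing.
It also fails if it takes over 72 s, if anything falls off the work surface, if the arm or the gripper's body presses on something with over 40 N, if the wrist force passes 120 N, or if a joint passes its speed limit or range.

### The arm

A 6-joint arm with a two-finger parallel gripper is mounted at the origin on a cart in front of the work surface, level with it; the furniture and walls round the work are solid. World frame = base frame: x ahead of the robot, y to its left, z up, the work surface at z = 0. Lengths are in m, angles in rad, forces in N, time in s.
With the tool pointing down it reaches from about 0.35 to 0.925 m from the base axis. Payload 6.4 kg.
Tool frame: the origin (TCP) lies midway between the tips of the shut fingers; the grasp point (between the pads) lies ctrl.grip_depth behind it (ctrl.grip_depth is the distance from the TCP to the grasp point, in m); z points along the fingers, y is the line along which they close (so a half turn about z gives the same grasp; the last joint's range is limited). The gripper opens to 94 mm and grips with 3 to 60 N. Pads are 16 mm wide; open, the fingers measure 119 mm over their backs; the gripper's body (75 mm by 177 mm) begins 78 mm behind the grasp point.
Start: joints at [1.065, 0.245, 1.558, -0, 1.339, -0.174], TCP at [0.212, 0.615, 0.205] pointing down, gripper open.
Joint ranges: [-3.13, 3.13], [-1.02, 2.26], [0.13, 2.54], [-0.95, 4.09], [0.21, 2.88], [-2.74, 2.74]. Speed limits (rad/s): [2.57, 2.57, 3.14, 3.14, 3.14, 3.14].

### API

Orientations are given as a unit quaternion [w, x, y, z].
In Python, from workcell import ctrl gives the robot as it stands. The module is installed in compiled form; this text tells all that it offers. Calls block until the motion is done:
- ctrl.movep(position, orientation): joint-space move of the TCP to a pose.
- ctrl.move_linear(position, frame=None, speed=0.15): straight line of the TCP; frame=None keeps the orientation; speed is the mean speed in m/s.
- ctrl.movej(angles): joint-space move.
- ctrl.release() and ctrl.gripper_close(newtons=None): open the fingers fully, or close them until they stop; newtons is the grip in N (None keeps the last).
- ctrl.hold(seconds).
- ctrl.solve_ik(position, orientation): joint angles nearest the present ones, or None.
- ctrl.grab_frame(name): name is "side" or "top" or "wrist"; returns the picture (384x512x3 uint8, red, green, blue); there is no depth.
- ctrl.camera_model(name): a dict with "fx", "fy", "cx", "cy" (pixels), "k1" (the pictures are not rectified: a ray, as slopes to the right and down, at radius r is drawn at 1 + k1 r^2 times it, then the intrinsics apply), "camera_from_world" (4x4, takes a point from world to camera coordinates). Camera axes: x right, y down, z forward; pixel columns grow to the right and rows downward; lengths in m; the calibration is good to about 2 mm. A picture is of the moment at which its call begins: read the wrist's pose just before it. camera_model takes no time and is no camera call; for the wrist camera it gives the pose at the moment of the call.
A pose or a line that the arm cannot do raises ctrl.MotionError and nothing moves.
- ctrl.sign_off(): hands the job in; it is judged then, once.
Readings, each from a call of its own:
- ctrl.get_clock(): time.
- ctrl.get_joint_positions(): joint angles.
- ctrl.get_dq(): joint speeds.
- ctrl.get_effort(): joint torques, N m.
- ctrl.get_ee_pos(): TCP position.
- ctrl.get_ee_rot(): TCP orientation.
- ctrl.get_contact_force(): force on the tool from outside, world axes, zero at the start.
- ctrl.get_wrist_torque(): the same for the moment, N m.
- ctrl.get_grip_width(): finger opening in m.
- ctrl.get_grasp_force(): force on a finger pad.
Only numpy, scipy, OpenCV 4.12 (cv2) and the standard library are available. Lean on these libraries where they do the work, as an engineer would, in place of code of your own. Each camera call takes 0.05 s, during which the arm holds its last target. There are 200 camera calls.

## Working session

There is one attempt and no reset: what is moved stays moved. The work goes in short steps, each a Python script; the robot and the scene stay as the last script left them, time stands still between calls to the robot, and variables do not carry over. Pictures are saved under pics/ and viewed, at most 10 in all, crops included, and the job is handed in when it is done.

```bash
mkdir -p pics
python3 - <<'E'
from workcell import ctrl
import cv2
for n in("top","side"):
    cv2.imwrite(f"pics/{n}0.png",ctrl.grab_frame(n)[:,:,::-1]); print(n,ctrl.camera_model(n))
print(ctrl.grip_depth,ctrl.get_ee_pos(),ctrl.get_ee_rot(),ctrl.get_clock(),ctrl.get_grip_width())
E
```

```text
top {'fx': 428.7940524445658, 'fy': 428.7940524445658, 'cx': 255.59781239861215, 'cy': 195.63313802697382, 'k1': -0.09320201889772577, 'camera_from_world': array([[ 0.00238737, -0.99988388,  0.01505112, -0.00904165],
       [-0.98387988, -0.00504001, -0.17875954,  0.53880496],
       [ 0.17881463, -0.01438173, -0.98377766,  1.36868378],
       [ 0.        ,  0.        ,  0.        ,  1.        ]])}
side {'fx': 471.36886923111445, 'fy': 471.36886923111445, 'cx': 258.1141418553583, 'cy': 181.4020994646695, 'k1': -0.19298948701593727, 'camera_from_world': array([[ 9.83722144e-01, -1.79696145e-01, -1.98926260e-04,
        -5.29505187e-01],
       [-1.56199305e-01, -8.54543542e-01, -4.95335353e-01,
         1.23591102e-01],
       [ 8.88398621e-02,  4.87303427e-01, -8.68701818e-01,
         1.78166970e+00],
       [ 0.00000000e+00,  0.00000000e+00,  0.00000000e+00,
         1.00000000e+00]])}
0.0188 [0.2114497  0.61407362 0.20447606] [-2.85593157e-04  1.65130401e-01  9.86271370e-01 -8.08561910e-04] 0.1 0.09378787265599864
```

View pics/top0.png

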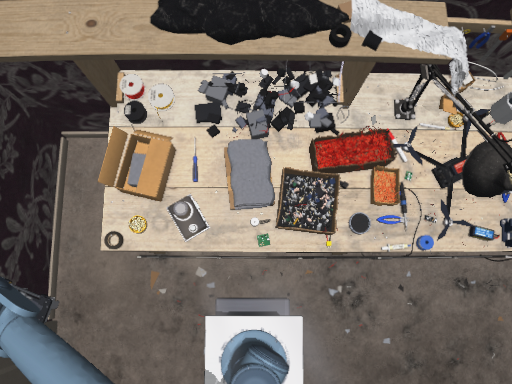

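View pics/side0.png

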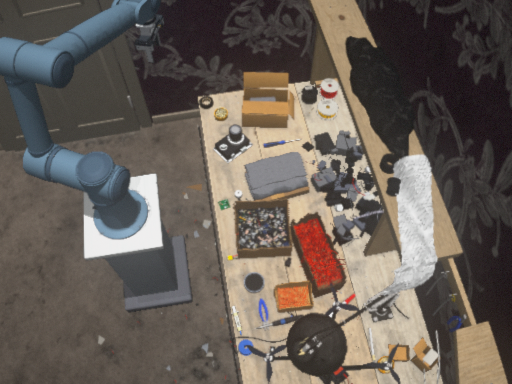

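The top view shows the camera at about (188,216), with the lens at (181,209) and the button near (194,228). The lens rest is the dark dish at (359,223), the tin is at (138,225) and the tape at (114,240). The side view agrees: lens at (235,131), rest at (254,282).

```bash
cat > h.py <<'E'
from workcell import ctrl
import numpy as np, cv2
from scipy.spatial.transform import Rotation as R
def ray(m,u,v):
    K=np.array([[m['fx'],0,m['cx']],[0,m['fy'],m['cy']],[0,0,1.]])
    p=cv2.undistortPoints(np.array([[[u,v]]],float),K,np.array([m['k1'],0,0,0,0.]))[0,0]
    T=np.linalg.inv(m['camera_from_world']); return T[:3,3],T[:3,:3]@np.array([p[0],p[1],1])
def onz(m,u,v,z):
    o,d=ray(m,u,v); return o+d*(z-o[2])/d[2]
def proj(m,P):
    c=m['camera_from_world']@np.append(P,1); a=c[:2]/c[2]; a=a*(1+m['k1']*(a@a))
    return a*m['fx']+[m['cx'],m['cy']]
def down(yaw):  # tool z down; tool y axis at world angle yaw
    y=np.array([np.cos(yaw),np.sin(yaw),0]); z=np.array([0,0,-1.])
    q=R.from_matrix(np.c_[np.cross(y,z),y,z]).as_quat(); return q[[3,0,1,2]]
def yaw():
    q=np.array(ctrl.get_ee_rot()); y=R.from_quat(q[[1,2,3,0]]).as_matrix()[:,1]; return np.arctan2(y[1],y[0])
E
python3 - <<'E'
from h import *
np.set_printoptions(precision=4,suppress=True)
t=ctrl.camera_model("top")
for n,u,v,z in(("lens",181,209,.104),("btn",194,228,.056),("rest",359,223,.014)): print(n,onz(t,u,v,z))
w=ctrl.camera_model("wrist"); T=np.linalg.inv(w['camera_from_world'])
q=np.array(ctrl.get_ee_rot()); M=R.from_quat(q[[1,2,3,0]]).as_matrix()
print("yaw",yaw(),w['fx'],w['k1'],"cam in tool",M.T@(T[:3,3]-ctrl.get_ee_pos()),"\n",M.T@T[:3,:3])
im=cv2.imread("pics/top0.png")
a=cv2.resize(im[180:260,140:240],None,fx=6,fy=6,interpolation=3);cv2.imwrite("pics/crop.png",a)
E
```

```text
lens [0.4847 0.2292 0.104 ]
btn [0.4297 0.1927 0.056 ]
rest [ 0.4529 -0.3573  0.014 ]
yaw 1.2390160015906644 308.77557100647493 -0.08064522025670859 cam in tool [ 0.0838 -0.0003 -0.1797] 
 [[-0.0002 -0.9586 -0.2849]
 [ 1.      0.0001 -0.0009]
 [ 0.0009 -0.2849  0.9586]]
```

View pics/crop.png

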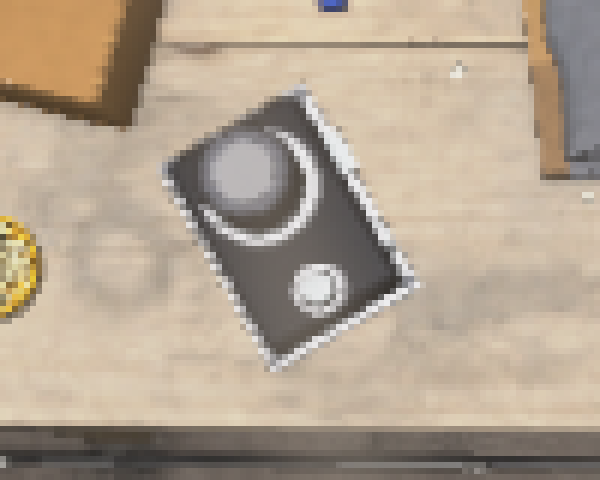

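Run:
```python
from h import *
import json
np.set_printoptions(precision=4,suppress=True)
def view(p,y,n):
    ctrl.movep(p,down(y)); ctrl.hold(.3); m=ctrl.camera_model("wrist"); im=ctrl.grab_frame("wrist")
    cv2.imwrite(f"pics/{n}.png",im[:,:,::-1]); m['camera_from_world']=np.array(m['camera_from_world']).tolist(); json.dump(m,open(n+".json","w"))
    print(n,ctrl.get_clock(),ctrl.get_joint_positions(),ctrl.get_ee_pos(),ctrl.get_contact_force())
view([.453,-.357,.2],-.3,"rest1")
view([.457,.211,.22],-.3,"cam1")
a=[cv2.imread(f"pics/{n}.png") for n in("rest1","cam1")]
cv2.imwrite("pics/both.png",np.hstack([a[0][:,56:456],a[1][:,56:456]]))
```

```text
rest1 3.9333 [-0.8637  0.0803  1.7537  0.      1.3076 -0.564 ] [ 0.4531 -0.3569  0.2   ] [-0.2082 -0.4098  0.7834]
cam1 6.325 [ 0.2064 -0.118   1.9119 -0.      1.3478  0.5069] [0.4571 0.2108 0.2199] [ 1.0162  0.6281 -0.7241]
```

View pics/both.png

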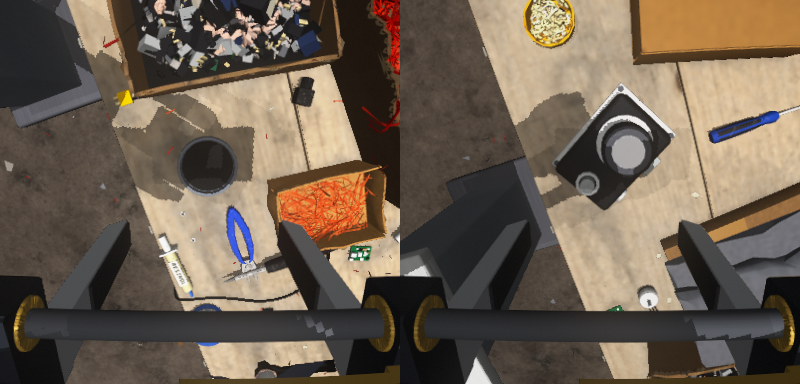

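Left half (`rest1`): the rest is at full-picture pixel (263,165), with bystanders below it. Right half (`cam1`): the lens top is at (287,150) and the button at (244,183). I'll fit these more precisely.

Run:
```python
from h import *
import json
np.set_printoptions(precision=4,suppress=True)
def load(n):
    m=json.load(open(n+".json")); m['camera_from_world']=np.array(m['camera_from_world']); return m,cv2.imread(f"pics/{n}.png")
def fit(im,m,c,r,lo,hi,z,col):
    g=cv2.cvtColor(im,6); k=np.zeros_like(g); cv2.circle(k,c,r,255,-1)
    b=cv2.bitwise_and(cv2.inRange(g,lo,hi),k); b=cv2.morphologyEx(b,cv2.MORPH_OPEN,np.ones((3,3)))
    cs,_=cv2.findContours(b,0,1); q=max(cs,key=cv2.contourArea); e=cv2.fitEllipse(cv2.convexHull(q))
    P=onz(m,*e[0],z); px=m['fx']/np.linalg.norm(P-np.linalg.inv(m['camera_from_world'])[:3,3])
    print(col,np.array(e[0]),"diam mm",np.array(e[1])/px*1000,P); return e,P
m,im=load("rest1"); g=cv2.cvtColor(im,6); print("rest row",g[165,225:302:2])
e,p=fit(im,m,(263,165),34,0,110,.008,"rest"); o1=im.copy(); cv2.ellipse(o1,e,(0,255,0),1)
m,im=load("cam1"); g=cv2.cvtColor(im,6); print("lens row",g[150,250:325:2],"btn row",g[183,226:262])
o2=im.copy()
e,l=fit(im,m,(287,150),26,100,200,.104,"lens"); cv2.ellipse(o2,e,(0,255,0),1)
e,b=fit(im,m,(244,183),12,105,255,.056,"btn"); cv2.ellipse(o2,e,(0,0,255),1)
d=l-b; print("dist",np.hypot(*d[:2]),"camera y dir",np.degrees(np.arctan2(d[1],d[0])))
cv2.imwrite("pics/fit.png",np.hstack([cv2.resize(o1[115:215,213:313],None,fx=4,fy=4,interpolation=0),cv2.resize(o2[110:210,215:315],None,fx=4,fy=4,interpolation=0)]))
```

```text
rest row [91 92 89 86 77 76 49 32 30 32 32 31 30 31 31 32 32 30 31 41 43 42 43 42
 43 44 42 32 33 34 34 35 60 75 81 92 93 96 95]
rest [262.8537 162.7164] diam mm [75.948  84.7733] [ 0.4576 -0.3536  0.008 ]
lens row [ 30  53 129 109  29  31  53  53  53 153 170 170 170 170 171 171 170 170
 172 171 171 172 172 171 172 172  63  58  58  41  39  39  47  46  48 171
 172 174] btn row [ 61  40  30  28  28  58 113 126  96  49  75  99 105 104 104 104 104 104
 103 101 101 101 102  83  56  35 110 127 128  71  33  31  31  31  32  32]
lens [283.8703 148.7209] diam mm [33.7039 40.0684] [0.4891 0.2367 0.104 ]
btn [242.724  190.9894] diam mm [ 7.5475 20.5485] [0.4309 0.1945 0.056 ]
dist 0.07190573234108291 camera y dir 35.898992273827346
```

View pics/fit.png

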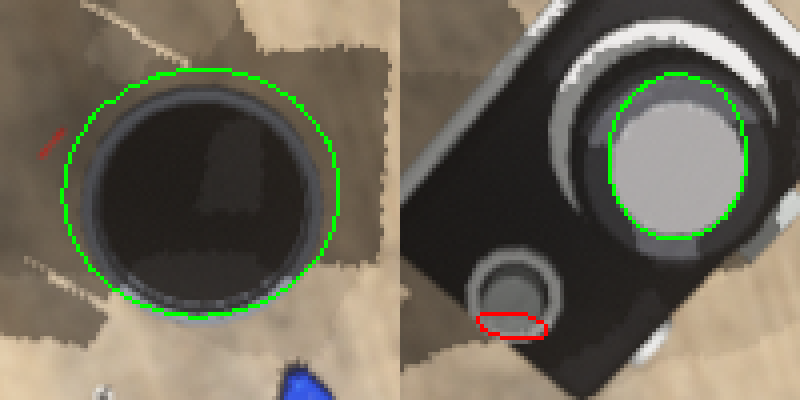

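The automatic masks leaked. From the 4x crop, by eye: rest rim centre (201,198), giving pixel (263.3,164.5); bright lens disc centre (679,168), giving (284.8,152.0); button top centre (514,305), giving (243.6,186.3). I'll refine these with tighter masks.

Run:
```python
from h import *
import json
np.set_printoptions(precision=4,suppress=True)
def load(n):
    m=json.load(open(n+".json")); m['camera_from_world']=np.array(m['camera_from_world']); return m,cv2.cvtColor(cv2.imread(f"pics/{n}.png"),6)
m,g=load("rest1"); R0=onz(m,263.2,164.5,.014); R1=onz(m,263.2,164.5+.5,.012)
b=cv2.inRange(g,0,50); k=np.zeros_like(g); cv2.circle(k,(263,165),30,255,-1); b&=k
cs,_=cv2.findContours(b,0,1); e=cv2.fitEllipse(cv2.convexHull(max(cs,key=cv2.contourArea))); print("rest",R0,"pad ell",e,onz(m,*e[0],.010))
m,g=load("cam1")
def blob(c,r,lo,hi):
    b=cv2.inRange(g,lo,hi); k=np.zeros_like(g); cv2.circle(k,c,r,255,-1); b&=k
    n,l,s,ce=cv2.connectedComponentsWithStats(b); i=1+np.argmax(s[1:,4]); return ce[i],s[i]
c,s=blob((284,152),20,160,185); L=onz(m,*c,.104); print("lens",c,s,L,onz(m,*c,.102))
c,s=blob((243,186),10,92,108); B=onz(m,*c,.056); print("btn",c,s,B)
d=L-B; print("dist",np.hypot(*d[:2]),np.degrees(np.arctan2(d[1],d[0])))
t=ctrl.camera_model("top")
for P in(L,B,R0): print(proj(t,P))
```

```text
rest [ 0.4576 -0.3546  0.014 ] pad ell ((263.07635498046875, 165.06515502929688), (48.9462890625, 52.39222717285156), 90.81737518310547) [ 0.4571 -0.3561  0.01  ]
lens [283.9988 151.5885] [268 136  33  32 819] [0.4885 0.234  0.104 ] [0.4885 0.2336 0.102 ]
btn [242.4359 184.5299] [234 179  17  12 117] [0.433  0.2021 0.056 ]
dist 0.0639904993927533 29.899339554865758
[179.537  207.8079]
[191.1389 226.9904]
[358.1436 221.6018]
```

Run:
```python
from h import *
np.set_printoptions(precision=4,suppress=True)
ctrl.gripper_close(10)
B=np.array([.433,.2015,0])
ctrl.movep(B+[0,0,.075],down(-.3)); ctrl.hold(.2)
f0=np.array(ctrl.get_contact_force()); print("f0",f0,ctrl.get_ee_pos())
ctrl.move_linear(B+[0,0,.0575],speed=.04)
z=.0575
while z>.0470:
    z-=.0007; ctrl.move_linear(B+[0,0,z],speed=.01); ctrl.hold(.05)
    f=np.array(ctrl.get_contact_force())-f0; print(round(z,4),ctrl.get_ee_pos()[2],f)
    if f[2]>11: break
print(ctrl.get_clock())
ctrl.move_linear(B+[0,0,.075],speed=.08)
# look from right above the lens
ctrl.movep([.4885,.2335,.20],down(-.3)); ctrl.release(); ctrl.hold(.2)
m=ctrl.camera_model("wrist"); im=ctrl.grab_frame("wrist")[:,:,::-1].copy(); cv2.imwrite("pics/cam2.png",im)
g=cv2.cvtColor(im,6); p=proj(m,[.4885,.2335,.104]); print("pred",p)
b=cv2.inRange(g,160,185);k=np.zeros_like(g);cv2.circle(k,tuple(int(v) for v in p),24,255,-1);b&=k
n,l,s,ce=cv2.connectedComponentsWithStats(b);i=1+np.argmax(s[1:,4]);print(ce[i],s[i],onz(m,*ce[i],.104),ctrl.get_clock())
for P,c in(([.433,.2015,.049],(0,0,255)),([.4885,.2335,.104],(0,255,0))):
    q=proj(m,P); cv2.circle(im,tuple(int(round(v)) for v in q),1,c,-1)
u,v=[int(x) for x in p]; cv2.imwrite("pics/cam2c.png",cv2.resize(im[v-70:v+80,u-80:u+80],None,fx=4,fy=4,interpolation=0)[:600])
```

```text
f0 [-0.1545  0.2007 -0.3077] [0.4351 0.202  0.0773]
0.0568 0.05689193333363609 [ 0.7781  0.3208 -0.013 ]
0.0561 0.05619227065781937 [-0.2351 -0.0381  0.147 ]
0.0554 0.05567473386647591 [-1.5646 -0.8778  4.7086]
0.0547 0.05484017435628508 [-1.3825 -1.2818  4.6392]
0.054 0.05400927267708169 [-0.3734 -0.4255  3.7611]
0.0533 0.053278338554837656 [-0.3495 -0.7497  4.9313]
0.0526 0.05252174776998916 [-0.0276 -1.373   3.767 ]
0.0519 0.05188053558217719 [-0.1901  0.8866  3.0064]
0.0512 0.05120486348145571 [0.574  0.1419 3.315 ]
0.0505 0.05048700493333381 [1.2394 0.1579 2.8916]
0.0498 0.04978686661740399 [ 0.3415 -1.1683  2.9548]
0.0491 0.04917202799906567 [ 0.1159 -0.3877  4.8921]
0.0484 0.049077744130615754 [-2.0735 -1.0694  9.9102]
0.0477 0.04898369245592342 [-5.0836 -1.4427 15.3392]
13.375
pred [260.2565 188.7633]
[260.0937 188.5839] [244 173  33  32 822] [0.4884 0.2337 0.104 ] 16.1833
```

View pics/cam2c.png

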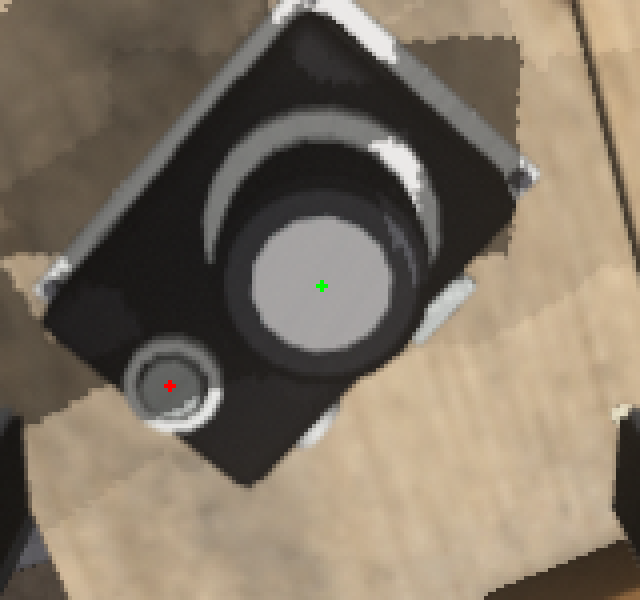

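The button is in: it met its hard stop at z 0.049. In the near view the green mark (lens) sits on the lens disc centre, and the red mark sits on the sunk button. Next is to grip gently and check the side force.

Run:
```python
from h import *
np.set_printoptions(precision=3,suppress=True)
P=np.array([.4885,.2336,.0615])
ctrl.move_linear(P+[0,0,.06],speed=.15); ctrl.hold(.3)
f0=np.array(ctrl.get_contact_force()); t0=np.array(ctrl.get_wrist_torque()); np.save("b.npy",[f0,t0])
ctrl.move_linear(P,speed=.06); ctrl.hold(.1); print("down",np.array(ctrl.get_contact_force())-f0,ctrl.get_ee_pos())
ctrl.gripper_close(20); ctrl.hold(.2)
for i in range(3):
    f=np.array(ctrl.get_contact_force())-f0; print(ctrl.get_grip_width(),ctrl.get_grasp_force(),"F",f,"T",np.array(ctrl.get_wrist_torque())-t0,ctrl.get_ee_pos(),ctrl.get_clock()); ctrl.hold(.1)
```

```text
down [-0.684 -0.418  0.616] [0.489 0.234 0.062]
0.05151175488124301 19.998739063739777 F [ 0.557 -1.491  0.214] T [-0.04  -0.14   0.007] [0.489 0.234 0.062] 19.3333
0.05179748796024243 19.998853504657745 F [ 0.09  -0.259 -0.024] T [-0.121 -0.227  0.013] [0.489 0.234 0.061] 19.4333
0.05144145300199155 19.99876767396927 F [ 0.231 -0.939 -0.656] T [-0.077 -0.244  0.06 ] [0.489 0.234 0.062] 19.5333
```

Run:
```python
from h import *
np.set_printoptions(precision=3,suppress=True)
P=np.array([.4885,.2336,.0615]); f0,t0=np.load("b.npy")
def rd(n=4):
    F=[];T=[]
    for _ in range(n): F.append(ctrl.get_contact_force());T.append(ctrl.get_wrist_torque());ctrl.hold(.02)
    return np.mean(F,0)-f0,np.mean(T,0)-t0
a=0; rub=[]
while a<88:
    s=5 if a<60 else 1.25
    a+=s; ctrl.movep(P,down(-.3+np.radians(a))); f,t=rd()
    print(a,round(np.degrees(yaw()+.3),2),"F",f,"Tz",round(t[2],3),round(ctrl.get_clock(),2))
    if a<=60: rub.append(t[2])
    if np.hypot(*f[:2])>12 or abs(t[2])>.3 or (a>60 and abs(t[2]-np.median(rub))>.14): print("STOP",np.median(rub)); break
```

```text
5 4.89 F [ 0.316 -0.575  0.424] Tz 0.038 19.95
10 9.86 F [-0.572 -0.104  1.165] Tz 0.029 20.27
15 14.85 F [-0.93   0.074  0.964] Tz 0.027 20.58
20 19.84 F [-0.444 -0.156  1.198] Tz 0.03 20.9
25 24.84 F [-0.103 -0.077  1.256] Tz 0.018 21.22
30 29.84 F [-0.559 -0.2    1.092] Tz 0.017 21.53
35 34.84 F [-0.123 -0.369  0.912] Tz 0.024 21.85
40 39.84 F [-0.266 -0.282  0.952] Tz 0.018 22.17
45 44.84 F [-0.219  0.328  0.339] Tz 0.07 22.48
50 49.84 F [-0.493 -0.267  1.034] Tz 0.011 22.8
55 54.84 F [-0.38  -0.775  0.419] Tz 0.024 23.12
60 59.84 F [-0.396 -0.291  1.207] Tz 0.053 23.43
61.25 61.2 F [-0.434  0.271  1.025] Tz 0.045 23.75
62.5 62.47 F [-0.556 -0.203  1.521] Tz 0.039 24.07
63.75 63.74 F [-0.14  -0.315  1.592] Tz 0.067 24.38
65.0 64.98 F [-0.579 -0.186  1.534] Tz 0.041 24.7
66.25 66.23 F [-0.551 -0.359  1.929] Tz 0.011 25.02
67.5 67.48 F [-0.134 -0.157  1.772] Tz 0.027 25.33
68.75 68.73 F [-0.936 -0.522  1.711] Tz 0.014 25.65
70.0 69.98 F [-0.414 -0.242  2.603] Tz 0.058 25.97
71.25 71.23 F [-0.872 -0.916  3.14 ] Tz -0.004 26.28
72.5 72.48 F [-0.75  -0.791  3.261] Tz -0.004 26.6
73.75 73.73 F [-0.402 -0.276  3.147] Tz 0.012 26.92
75.0 74.97 F [-0.117 -0.242  3.393] Tz -0.008 27.23
76.25 76.22 F [0.618 1.816 2.775] Tz -0.032 27.55
77.5 77.47 F [1.919 3.296 2.945] Tz -0.092 27.87
78.75 78.72 F [2.64  3.704 2.148] Tz -0.151 28.18
STOP 0.0254441127151511
```

Run:
```python
from h import *
np.set_printoptions(precision=3,suppress=True)
P=np.array([.4885,.2336,.0615]); f0,t0=np.load("b.npy")
def rd(n=4):
    F=[];T=[]
    for _ in range(n): F.append(ctrl.get_contact_force());T.append(ctrl.get_wrist_torque());ctrl.hold(.02)
    return np.mean(F,0)-f0,np.mean(T,0)-t0
ctrl.movep(P,down(-.3+np.radians(79.7))); print("stop",*rd(8))
ctrl.movep(P,down(-.3+np.radians(76))); print("back",*rd())
for dz in(.002,.004,.006,.009,.013,.03):
    ctrl.move_linear(P+[0,0,dz],speed=.03); f,t=rd(); print(dz,f,t,ctrl.get_ee_pos()[2],ctrl.get_grip_width())
    if f[2]<-7 or np.hypot(*f[:2])>10: print("ABORT"); break
print(ctrl.get_clock())
cv2.imwrite("pics/lift.png",ctrl.grab_frame("wrist")[:,:,::-1])
```

```text
stop [2.564 4.234 1.635] [ 1.002 -0.762 -0.274]
back [2.006 1.573 3.536] [ 0.467 -0.563 -0.108]
0.002 [ 4.37   1.952 -1.739] [ 0.675 -1.052 -0.084] 0.06293856017356561 0.05153357937532322
0.004 [3.764 1.971 1.011] [ 0.549 -1.071  0.08 ] 0.06574266600777347 0.05145980096490376
0.006 [3.923 1.583 1.333] [ 0.488 -1.055  0.079] 0.06759888927729801 0.05173347189044984
0.009 [-0.262 -0.892  0.297] [-0.032 -0.015 -0.024] 0.06946631902428758 0.051619109041682834
0.013 [-0.484 -0.369 -0.643] [ 0.056 -0.099 -0.018] 0.07450280518349574 0.0515168620233055
0.03 [-0.391 -0.395 -0.939] [ 0.046 -0.099 -0.041] 0.09131481484006404 0.05184608046132924
31.2833
```

View pics/lift.png

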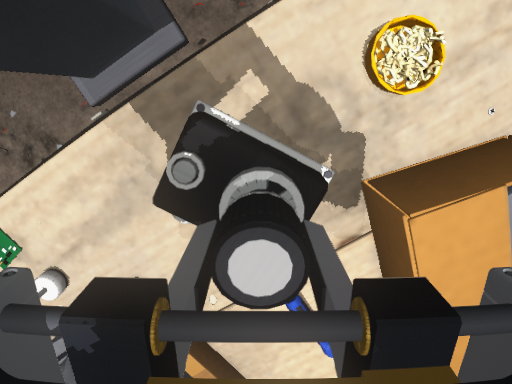

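The lens is clear of the mount, held upright with its top at about (260,267), and the empty mount ring is at (262,195). Next I'll carry it to the rest.

Run:
```python
from h import *
np.set_printoptions(precision=3,suppress=True)
P=np.array([.4885,.2336,0]); Q=np.array([.4575,-.355,0])
ctrl.move_linear(P+[0,0,.2],speed=.15)
ctrl.movep(Q+[0,0,.2],down(-.3)); ctrl.move_linear(Q+[0,0,.06],speed=.1); ctrl.hold(.3)
print(ctrl.get_clock(),ctrl.get_ee_pos(),ctrl.get_grip_width(),ctrl.get_grasp_force())
def rd(n=4):
    F=[]
    for _ in range(n): F.append(ctrl.get_contact_force());ctrl.hold(.02)
    return np.mean(F,0)
f0=rd(8); ctrl.move_linear(Q+[0,0,.027],speed=.04); z=.027
while z>.0155:
    f=rd()-f0; print(round(z,4),ctrl.get_ee_pos(),f)
    if f[2]>3.5 or np.hypot(*f[:2])>6: break
    z-=.0008; ctrl.move_linear(Q+[0,0,z],speed=.02)
print(ctrl.get_clock(),ctrl.get_grip_width())
for n in("wrist","top"): cv2.imwrite(f"pics/set_{n}.png",ctrl.grab_frame(n)[:,:,::-1])
a=cv2.imread("pics/set_wrist.png")[100:384]; b=cv2.resize(cv2.imread("pics/set_top.png")[190:261,330:401],(284,284),interpolation=0)
cv2.imwrite("pics/set.png",np.hstack([a,b]))
```

```text
36.175 [ 0.458 -0.355  0.06 ] 0.051848419431455975 19.99869167804718
0.027 [ 0.458 -0.355  0.027] [-0.3   -0.311  0.03 ]
0.0262 [ 0.458 -0.355  0.026] [ 0.756 -0.315 -0.207]
0.0254 [ 0.457 -0.355  0.025] [0.274 0.096 0.312]
0.0246 [ 0.457 -0.355  0.025] [ 0.488 -0.039 -0.251]
0.0238 [ 0.458 -0.355  0.024] [ 0.122 -0.665  0.339]
0.023 [ 0.458 -0.355  0.023] [ 0.225 -0.177 -0.335]
0.0222 [ 0.457 -0.355  0.022] [ 0.245 -0.415 -0.248]
0.0214 [ 0.458 -0.355  0.022] [ 0.403 -0.789  0.889]
0.0206 [ 0.458 -0.355  0.021] [-1.759  1.45   6.001]
39.8833 0.051724794167401916
```

View pics/set.png

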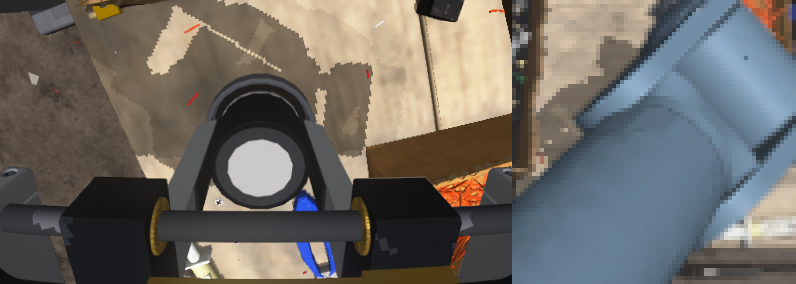

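The lens touched the floor at the expected height, centred in the dish (ring columns 208–312, lens 213–307). The cutters sit clear of the fingers' opening line.

Run:
```python
from h import *
np.set_printoptions(precision=4,suppress=True)
Q=np.array([.4575,-.355,0])
ctrl.move_linear(Q+[0,0,.0211],speed=.02); print(ctrl.get_contact_force())
ctrl.release(); ctrl.hold(.2); ctrl.move_linear(Q+[0,0,.2],speed=.12); ctrl.hold(.2)
m=ctrl.camera_model("wrist"); im=ctrl.grab_frame("wrist")[:,:,::-1].copy(); cv2.imwrite("pics/end.png",im)
p=proj(m,Q+[0,0,.064]); c=tuple(int(round(x)) for x in p); cv2.circle(im,c,1,(0,0,255),-1); print(p,ctrl.get_clock(),ctrl.get_contact_force())
cv2.imwrite("pics/endc.png",cv2.resize(im[c[1]-70:c[1]+70,c[0]-90:c[0]+90],None,fx=4,fy=4,interpolation=0))
```

```text
[-0.2393  0.7883  4.8804]
[260.5172 178.1386] 43.1333 [ 0.0756 -0.6934 -0.1465]
```

View pics/endc.png

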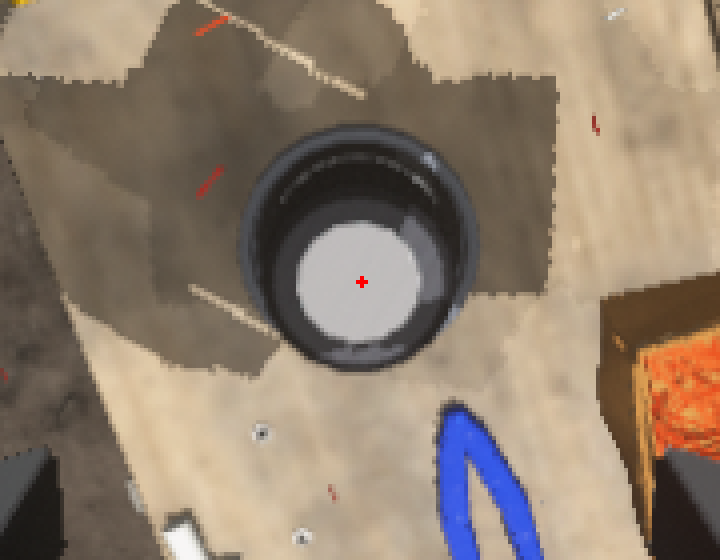

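The lens stands upright in the middle of the rest, with the predicted mark at (260,178) on its disc centre. The cutters are undisturbed.

```bash
python3 -c "
from workcell import ctrl
print(ctrl.sign_off(),ctrl.get_clock())"
```

```text
the job is handed in; nothing more can be done
the job is handed in; nothing more can be done
```

Job handed in at about 43 s: I pressed the button to its hard stop, turned the lens about 76° anticlockwise to its felt stop, lifted it off and let go once it stood upright in the middle of the rest, with no force reading above about 17 N.

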